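# Load a culture dish into the dish reader and latch it with the lift-and-turn selector

## Task

Load the petri dish into the dish reader. Lift the reader's sprung selector knob, turn it from the one-pip notch to the middle two-pip notch and let it drop in, which frees the carriage; draw the carriage fully out, set the dish down flat between the carriage's four pins, and push the carriage fully home. Finally lift the selector again, turn it on to the three-pip notch and let it drop in; keep the dish level and leave the other things where they stand.

Things in the scene. Friction and masses are not known exactly. Their poses are not given: they have to be found in the camera images.
- reader: Dish reader, fixed to the worktop: a low white housing 140 (x) x 120 (y) x 50 mm tall, open at its front. Origin: centre of its underside; axes: +z up, its front (where the carriage comes out) faces its own -y. The selector sits on its roof, on an axis 15 mm behind the centre (y = +15 mm).
- selector_lift (a joint): How far the selector knob is pulled up, m: 0 fully down, 0.013 at most. A spring pulls it down (about 3 N at rest, 7 N fully up, weight included). Down in a notch it cannot turn; from 0.008 upwards it turns freely; let down between notches it stays up by about 6 mm.
- selector_turn (a joint): Turn of the selector, rad, growing anticlockwise seen from above. Notches: 0 = one pip (carriage locked), 1.047 = two pips, pointer straight to the front (carriage free), 2.094 = three pips (carriage locked). Pips: raised black dots on the round dial plate. A notch has about 0.07 rad of play and catches the knob let down within about 0.1 rad. Turning takes 0.03 N m.
- selector_grip (a point): On the selector's axis, 12 mm below the top of its black grip bar, 80 mm over the worktop when down. The bar is 14 mm wide, 46 mm long, 29 mm tall, on a round flange of 46 mm diameter whose top is 16.5 mm below this point. Axes: z up; -y along the bar, where the pointer (white line on the bar, nose on the flange) shows. They turn and rise with the knob.
- carriage (a joint): How far the carriage is drawn out, m: 0 fully home, 0.095 fully out, along the reader's -y. It slides with about 1 N of friction and stays where left. The selector locks it home (with about 5 mm of play) in the one-pip and three-pip notches; it can neither leave nor come home unless the selector is in the two-pip notch.
- carriage_handle (a point): Centre of the top of the carriage's handle, an upright black block 22 (x) x 12 (y) x 30 mm tall on the front of the aluminium carriage plate (plate top 15 mm, handle top 45 mm over the worktop). When home it stands 32 mm in front of the housing. Axes as the reader's; moves with the carriage.
- carriage_nest (a point): Centre of the dish's place, on top of the carriage plate (15 mm over the worktop), 72 mm behind the handle; inside the housing when home, 55 mm in front of it when fully out. Four grey pins 6 mm thick, 7 mm high, with tapered tips stand 35.5 mm from it on the diagonals (2.5 mm of play round the dish). Axes as the reader's; moves with the carriage.
- petri_dish: Closed clear petri dish with a pale filling, 60 mm in diameter, 15 mm tall, 40 g, lying flat on the worktop to the right of the reader. Origin: centre of its underside, z up. The only petri dish.
- specimen_cup_1: Bystander: specimen cup with red lid, 67 mm wide, 68 mm tall. Origin under its centre.
- timer: Bystander: white lab timer 66 x 66 x 19 mm. Origin under its centre.
- tape_roll: Bystander: roll of tape lying flat, 68 mm wide, 19 mm tall. Origin under its centre.
- marker_black: Bystander: black-capped marker lying on the worktop, 138 mm long (its y axis), 12 mm thick. Origin under its centre.
- slide_packet: Bystander: clear packet 26 x 40 x 9 mm. Origin under its centre.
- cup_cap: Bystander: loose red cup cap, 67 mm wide, 13 mm tall. Origin under its centre.
Mind the look-alikes: they are no part of the job. What is shaped like the petri_dish but blue or yellow is not meant.

How it is judged:
By the outcome, as a careful person would: the job done as asked, in the order asked, and still so for the second after the job is handed in, with the robot touching nothing.
It also fails if it takes over 72 s, if anything falls off the work surface, if the arm or the gripper's body presses on something with over 40 N, if the wrist force passes 120 N, or if a joint passes its speed limit or range.

## Robot

A 6-joint arm with a two-finger parallel gripper is mounted at the origin on a cart in front of the work surface, level with it; the furniture and walls round the work are solid. World frame = base frame: x ahead of the robot, y to its left, z up, the work surface at z = 0. Lengths are in mm, angles in degrees, forces in N, time in s.
With the tool pointing down it reaches from about 375 to 975 mm from the base axis. Payload 3.8 kg.
Tool frame: the origin (TCP) lies at the very end of the fingers, on their centre line; the grasp point (between the pads) lies 19 mm behind it; z points along the fingers, y is the line along which they close (so a half turn about z gives the same grasp; the last joint's range is limited). The gripper opens to 88 mm and grips with 3 to 60 N. Pads are 18 mm wide; open, the fingers measure 123 mm over their backs; the gripper's body (75 mm by 187 mm) begins 45 mm behind the grasp point.
Start: joints at [-73.39, 15.12, 91.902, -0, 72.978, -2.114], TCP at [216.679, -639.272, 238.706] pointing down, gripper open.
Joint ranges: [-150.88, 150.88], [-54.13, 125.18], [17.81, 147.31], [-75.09, 255.09], [0, 152.58], [-146.25, 146.25]. Speed limits (degrees/s): [147.25, 147.25, 180, 180, 180, 180].

## Interface

Orientations are given as a 3x3 rotation matrix whose columns are the frame's x, y, z axes.
In Python, from station import manip gives the robot as it stands.
- The arm moves only by the shell command python3 -m handwheel 'ROWS' [FORCE]. ROWS is JSON, a list of rows, each an object with "claw": the opening, from 0 (shut) to 1 (fully open); "linear": the shift along the tool's x, y, z normalised to -1 to 1, where 1 is 0.6 m, a list of three; "roll": the turn about the tool's z normalised to -1 to 1, where 1 is 90 degrees. In form: [{"claw": claw, "linear": [x, y, z], "roll": roll}, ...]. A call has 1 to 12 rows; each row is the pose to reach, as a shift and turn from the pose commanded when the call began, along the tool's axes at that moment; what a row does not reach only later rows make up. A row lasts 1/10 s, in which the tool goes at most 50 mm and 8.59 degrees, less where a joint would pass 70% of its speed; a pose out of reach is approached as far as the arm can. A call with a number of a shift or a turn outside -1 to 1 is refused whole. A call with a gripper value outside its range is refused whole. The fingers move at their own pace and stop on an object; FORCE is the grip in N (left out, the last holds). Time passes only in rows, so rows that repeat a pose let the fingers close. It gives the time, the measured TCP pose, the force, the opening and the grip force at its end, in the units of the state.
- manip.get_obs(): the state, without advancing time (a new reading comes with each control period).
- manip.snapshot(name): name is "side" or "top"; returns (picture, depth): 384x512x3 uint8, red, green, blue; 384x512 float32, mm along the optical axis (not along the pixel's ray), 0 where there is no reading.
- manip.camera_info(name): a dict with "vertical_fov" (degrees; the focal length in pixels is half the picture's height over the tangent of half this angle, whatever the lens; pixels are square), "cx", "cy" (the principal point, pixels), "xyz" and "rotation" of the camera in the world. Camera axes: x right, y down, z forward; pixel columns grow to the right and rows downward; lengths in mm; the calibration is good to about 2 mm. A picture is of the moment at which its call begins. camera_info takes no time and is no camera call.
- manip.sign_off(): hands the job in; it is judged then, once.
Trained networks look in the newest picture that a camera, given by its name, has taken for a name from the list of things; names that differ only in an ending like _2 or _b are one class to them, and where a whole thing is asked for, a point or a joint stands for the part that bears it (a point fixed in the world has none). Each returns a list of dicts, best first, with "confidence" (0 to 1); they miss things now and then, are a little off and sometimes report something else, mostly with a low value. They report only what shows in the picture. A call takes as long as a camera call. They do not tell look-alikes from the thing itself.
- manip.boxes_of(camera, name): "centre" ([x, y, z] in mm, in the coordinates of the camera as it stood for that picture, good to about 4 mm: the middle of the surface that is visible of it).
The state is a dict: "time_s": time; "joint_pos": joint angles; "joint_velocities": joint speeds; "tau": joint torques, N m; "ee_pos": TCP position; "eef_rot": TCP orientation; "wrist_force": force on the tool from outside, world axes, zero at the start; "torque": the same for the moment, N m; "finger_gap": finger opening in mm; "grasp_force": force on a finger pad.
Only numpy, scipy, OpenCV 4.12 (cv2) and the standard library are available. Lean on these libraries where they do the work, as an engineer would, in place of code of your own. Each camera call takes 0.05 s, during which the arm holds its last target. There are 200 camera calls.

## Working session

There is one attempt and no reset: what is moved stays moved. The work goes in short steps, Python scripts to look and compute and a shell command to move; the robot and the scene stay as the last step left them, time stands still between calls to the robot, and variables do not carry over. Pictures are saved under pics/ and viewed, at most 11 in all, crops included, and the job is handed in when it is done.

```bash
mkdir -p pics
cat > h.py <<'E'
import numpy as np, cv2
from station import manip
np.set_printoptions(precision=1,suppress=True)
def cam(n):
    i=manip.camera_info(n); f=192/np.tan(np.radians(i["vertical_fov"])/2)
    return f,i["cx"],i["cy"],np.array(i["xyz"]),np.array(i["rotation"])
def cloud(n,d):
    f,cx,cy,t,R=cam(n); v,u=np.mgrid[:d.shape[0],:d.shape[1]]
    return np.stack([(u-cx)/f*d,(v-cy)/f*d,d],-1)@R.T+t
def proj(n,p):
    f,cx,cy,t,R=cam(n); q=R.T@(np.array(p)-t); return q[:2]/q[2]*f+[cx,cy]
E
python3 - <<'E'
from h import *
for n in("top","side"):
    print(n,manip.camera_info(n))
    p,d=manip.snapshot(n); np.savez(f"{n}.npz",p=p,d=d); cv2.imwrite(f"pics/{n}0.png",cv2.resize(p[:,:,::-1],(800,600)))
    f,cx,cy,t,R=cam(n)
    for k in("reader","selector_grip","carriage_handle","carriage_nest","petri_dish"):
        for r in manip.boxes_of(n,k)[:4]:
            w=R@np.array(r["centre"])+t; print(k,round(r["confidence"],2),w,proj(n,w)*800/512)
o=manip.get_obs();print(o["time_s"],o["ee_pos"],np.array(o["eef_rot"]))
E
```

```text
top {'vertical_fov': 54.13856023846544, 'cx': 257.3045682043129, 'cy': 193.04850939362487, 'xyz': array([ 383.9,  -15.5, 1307.2]), 'rotation': array([[-0. , -1. ,  0.1],
       [-1. ,  0. , -0. ],
       [ 0. , -0.1, -1. ]])}
reader 0.58 [461.4 136.9  49.8] [326.8 336.5]
selector_grip 0.49 [457.7 168.3  64.1] [311.1 338. ]
carriage_handle 0.84 [485.8  77.6  13.2] [355.8 326.2]
carriage_handle 0.42 [451.8 167.3  61.9] [311.7 340.8]
carriage_nest 0.55 [481.1  76.2  12.1] [356.4 328.3]
petri_dish 0.79 [ 531.8 -262.6   11.6] [508.8 304. ]
petri_dish 0.79 [ 420.  -148.2   15.1] [458.7 355. ]
petri_dish 0.63 [ 415.9 -239.1   12.4] [499.9 356.4]
side {'vertical_fov': 52.743800555327525, 'cx': 248.43279256619783, 'cy': 197.0497019137023, 'xyz': array([ 576.1, -876.2,  789.8]), 'rotation': array([[ 1. ,  0. , -0. ],
       [ 0. , -0.7,  0.8],
       [-0. , -0.8, -0.7]])}
reader 0.83 [470.5 118.   41.1] [357.3 265.5]
selector_grip 0.65 [466.4 160.1  77.1] [356.4 239.3]
carriage_handle 0.77 [481.5  79.9  15. ] [361.8 287.1]
carriage_nest 0.96 [484.1  83.2  13.8] [363.2 286.6]
petri_dish 0.94 [ 537.7 -265.    13.7] [380.9 423.6]
petri_dish 0.68 [ 419.5 -250.2   12. ] [309.  414.9]
petri_dish 0.64 [ 427.8 -151.3   17. ] [321.4 368.6]
0.6 [ 216.7 -639.3  238.8] [[ 0.9  0.3  0. ]
 [ 0.3 -0.9 -0. ]
 [ 0.   0.  -1. ]]
```

View pics/top0.png

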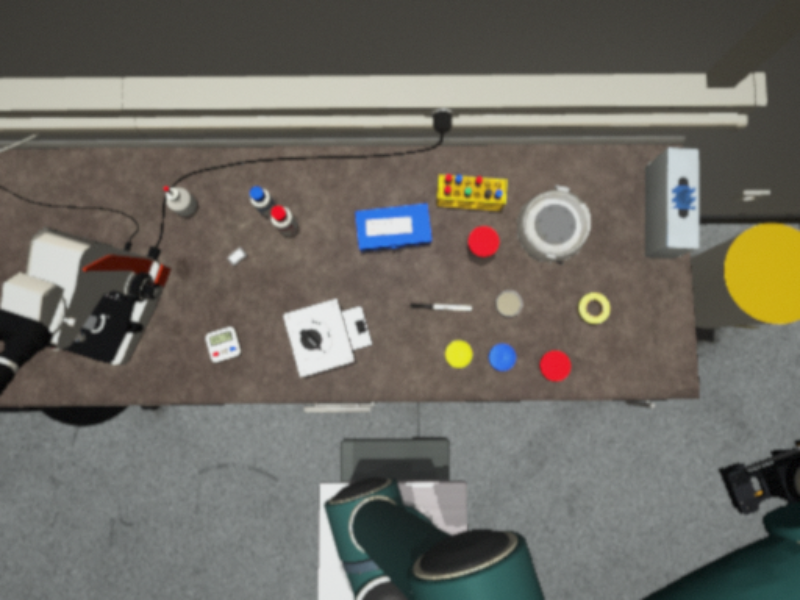

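View pics/side0.png

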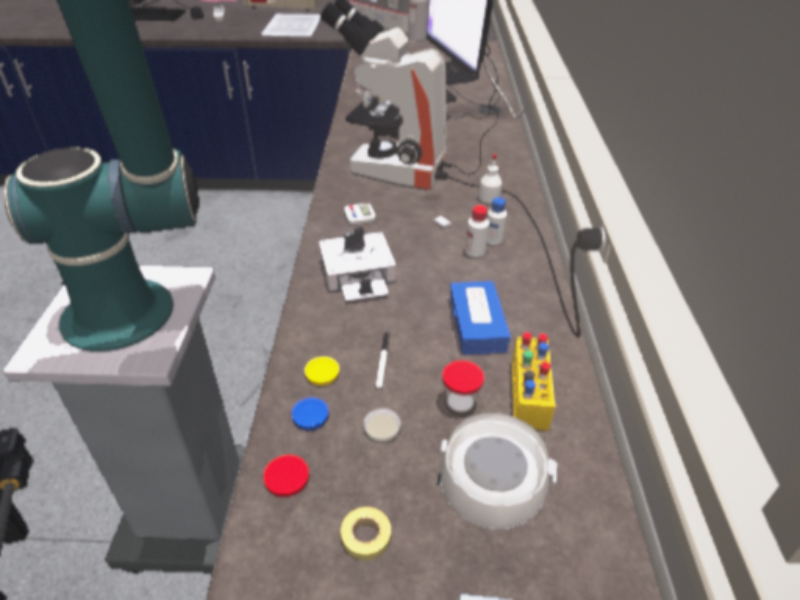

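The top view shows the reader at (320,338), its front facing right (about world -y) and its handle at about (360,327). The pale dish is at (509,304) in the top view and (381,425) in the side view. The yellow and blue look-alikes are at (459,354) and (503,357). Next I'll measure the poses accurately from depth.

```bash
cat > m.py <<'E'
from h import *
def measure(tag,fresh=True):
    for n in("top","side"):
        if fresh:
            p,d=manip.snapshot(n); np.savez(f"{n}.npz",p=p,d=d)
        z=np.load(f"{n}.npz");p,d=z["p"],z["d"];W=cloud(n,d);X,Y,Z=W[...,0],W[...,1],W[...,2]
        near=(d>0)&(abs(X-470)<130)&(abs(Y-140)<130)
        def rect(m,name):
            m=m.astype(np.uint8); c,l,s,_=cv2.connectedComponentsWithStats(m)
            if c<2: return print(name,"none")
            k=1+np.argmax(s[1:,4]); q=W[l==k]
            r=cv2.minAreaRect(q[:,:2].astype(np.float32)); print(n,name,len(q),np.array(r[0]),np.array(r[1]),round(r[2],1),"med",np.median(q,0))
        br=p.astype(int).sum(-1)
        rect(near&(Z>42)&(Z<58)&(br>380),"roof")
        rect(near&(Z>66),"knob")
        rect(near&(Z>7)&(Z<22)&(Y<120),"plate")
        rect(near&(Z>25)&(Z<48)&(Y<100)&(br<250),"handle")
        rect((d>0)&(abs(X-535)<60)&(abs(Y+264)<60)&(Z>7)&(Z<30),"dish")
E
python3 - <<'E'
from m import *
measure("a",False)
for n,c in(("top",(460,130,50)),("side",(460,130,50))):
    p=np.load(n+".npz")["p"]; u,v=proj(n,c).astype(int); a=p[v-35:v+35,u-45:u+55,::-1]
    cv2.imwrite(f"pics/crop_{n}.png",cv2.resize(a,(800,560),interpolation=cv2.INTER_CUBIC)); print(u-45,v-35)
a=[cv2.imread(f"pics/crop_{n}.png") for n in("top","side")]
cv2.imwrite("pics/both.png",cv2.resize(np.vstack(a),(428,600),interpolation=cv2.INTER_AREA))
E
```

```text
top roof 1339 [459.5 155.4] [140.3 121.8] 16.0 med [459.7 148.2  49.8]
top knob 76 [453.  170.8] [43.3 20.8] 45.1 med [453.9 168.6  90.9]
top plate 308 [481.7  76.4] [87.9 45.4] 16.0 med [478.2  79.4  14.4]
top handle 21 [483.4  66.4] [17.7 11.2] 18.7 med [482.5  67.3  42.4]
top dish 235 [ 533.7 -261.9] [59.4 56.5] 87.9 med [ 533.3 -262.7   13.8]
side roof 849 [464.3 153.3] [140.1 125. ] 15.5 med [468.9 139.5  48.5]
side knob 106 [458.5 167.4] [43.8 18.8] 47.2 med [459.8 161.6  82.7]
side plate 368 [473.   79.8] [122.3  78.2] 1.6 med [472.5  81.   13.5]
side handle 30 [489.4  64.2] [16.4 13.5] 60.7 med [489.5  61.9  35.8]
side dish 385 [ 539.3 -263.9] [57.9 60.1] 3.6 med [ 539.  -266.1   13. ]
166 180
180 130
```

View pics/both.png

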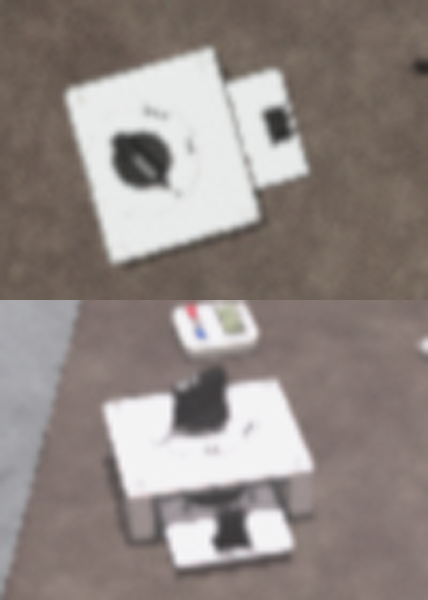

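Both crops agree. The reader's yaw is about 16°, and the pointer points lower right (-60° from the front), which is the one-pip notch. The handle is 92 mm from the reader's centre, as expected. The cameras differ by about 5 mm, so I'll average them for now and check against the gripper later.

```bash
cat >> h.py <<'E'
def go(*targets):
    "targets: (x,y,z,tool-x yaw deg) -> linear, roll from present pose"
    o=manip.get_obs(); R=np.array(o["eef_rot"]); p=np.array(o["ee_pos"]); a=np.degrees(np.arctan2(R[1,0],R[0,0]))
    print("t",round(o["time_s"],2),"pos",p,"yaw",round(a,2),"gap",o["finger_gap"],"F",np.array(o["wrist_force"]),"q6",o["joint_pos"][5], "tilt",np.degrees(np.arccos(-R[2,2])))
    for x,y,z,w in targets:
        print((x,y,z,w),np.round(R.T@(np.array([x,y,z])-p)/600,4).tolist(),round(-((w-a+180)%360-180)/90,4))
E
python3 -c "
from h import *
go((500,-250,239,46),(458,169,239,46))"
```

```text
t 0.6 pos [ 216.7 -639.3  238.8] yaw 18.72 gap 88.37350839488595 F [-0.6 -0.1  0.7] q6 -2.114863785063978 tilt 0.002842535981478282
(500, -250, 239, 46) [0.6555, -0.4629, -0.0004] -0.3031
(458, 169, 239, 46) [0.8134, -1.1467, -0.0005] -0.3031
```

```bash
python3 -m handwheel '[{"claw":1,"linear":[0.655,-0.463,0],"roll":-0.303},{"claw":1,"linear":[0.655,-0.463,0],"roll":-0.303},{"claw":1,"linear":[0.655,-0.463,0],"roll":-0.303},{"claw":1,"linear":[0.655,-0.463,0],"roll":-0.303},{"claw":1,"linear":[0.655,-0.463,0],"roll":-0.303},{"claw":1,"linear":[0.655,-0.463,0],"roll":-0.303},{"claw":1,"linear":[0.655,-0.463,0],"roll":-0.303},{"claw":1,"linear":[0.655,-0.463,0],"roll":-0.303},{"claw":1,"linear":[0.655,-0.463,0],"roll":-0.303},{"claw":1,"linear":[0.655,-0.463,0],"roll":-0.303},{"claw":1,"linear":[0.655,-0.463,0],"roll":-0.303}]' 40; python3 -c "
from h import *
go((458,169,150,46))"
```

```text
time_s: 1.7
ee_pos: [501.7, -246.8, 239.0]
eef_rot: [[0.691, 0.723, 0.001], [0.723, -0.691, 0.001], [0.001, 0.0, -1.0]]
wrist_force: [-0.4, -1.1, 0.5]
finger_gap: 88.2
grasp_force: 0.0
t 1.7 pos [ 501.7 -246.8  239. ] yaw 46.27 gap 88.23460112149638 F [-0.4 -1.1  0.5] q6 14.91434349428345 tilt 0.08219371333730875
(458, 169, 150, 46) [0.4502, -0.5317, 0.1488] 0.003
```

```bash
python3 -m handwheel '[{"claw":1,"linear":[0.45,-0.532,0],"roll":0},{"claw":1,"linear":[0.45,-0.532,0],"roll":0},{"claw":1,"linear":[0.45,-0.532,0],"roll":0},{"claw":1,"linear":[0.45,-0.532,0],"roll":0},{"claw":1,"linear":[0.45,-0.532,0],"roll":0},{"claw":1,"linear":[0.45,-0.532,0],"roll":0},{"claw":1,"linear":[0.45,-0.532,0.148],"roll":0.003},{"claw":1,"linear":[0.45,-0.532,0.148],"roll":0.003},{"claw":1,"linear":[0.45,-0.532,0.148],"roll":0.003},{"claw":1,"linear":[0.45,-0.532,0.148],"roll":0.003},{"claw":1,"linear":[0.45,-0.532,0.148],"roll":0.003},{"claw":1,"linear":[0.45,-0.532,0.148],"roll":0.003}]'
python3 - <<'E'
from h import *
go((458,169,68,46))
a=[]
for n in("top","side"):
    p,d=manip.snapshot(n); np.savez(n+"g.npz",p=p,d=d)
    u,v=proj(n,(458,169,130)).astype(int); print(n,u-40,v-35)
    b=cv2.resize(p[v-35:v+35,u-40:u+40,::-1],(560,490),interpolation=cv2.INTER_CUBIC)
    # expected finger tips drawn: tcp +-44 along tool y
    o=manip.get_obs();t=np.array(o["ee_pos"]);y=np.array(o["eef_rot"])[:,1]
    for s in(-44,44):
        q=(proj(n,t+s*y)-[u-40,v-35]+.5)*7; cv2.circle(b,tuple(q.astype(int)),4,(0,0,255),-1)
    a.append(b)
cv2.imwrite("pics/grip.png",cv2.resize(np.hstack(a),(800,350)))
E
```

```text
time_s: 2.9
ee_pos: [458.8, 164.9, 151.0]
eef_rot: [[0.699, 0.715, 0.002], [0.715, -0.699, -0.0], [0.001, 0.001, -1.0]]
wrist_force: [-0.1, -0.4, -0.5]
finger_gap: 88.1
grasp_force: 0.0
t 2.9 pos [458.8 164.9 151. ] yaw 45.67 gap 88.13577078067829 F [-0.1 -0.4 -0.5] q6 61.218045327432 tilt 0.10756152920139032
(458, 169, 68, 46) [0.0038, -0.006, 0.1384] -0.0037
top 155 180
side 185 102
```

View pics/grip.png

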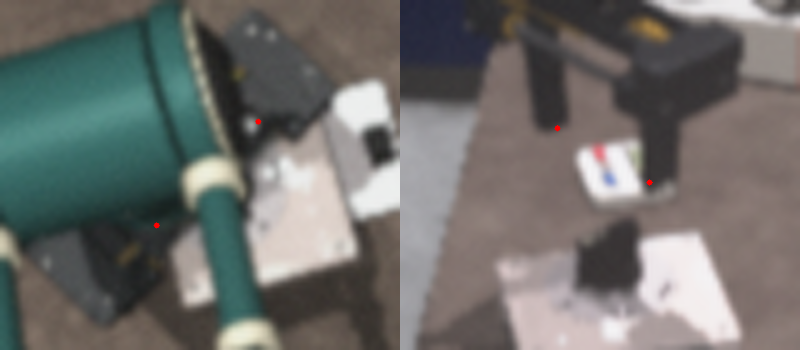

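The side view matches the predicted fingertips at (557,128) and (650,183) to within 1–2 mm. I'll therefore trust the side camera in x, which puts the knob axis near (459.5,168.5).

```bash
python3 -c "
from h import *
go((459.5,168.5,67,46))"
```

```text
t 3.0 pos [459.1 164.8 151.4] yaw 45.61 gap 87.8077986383637 F [ 0.5 -0.9 -0.1] q6 61.23993409047898 tilt 0.15637213546291226
(459.5, 168.5, 67, 46) [0.0045, -0.0041, 0.1407] -0.0044
```

```bash
python3 -m handwheel '[{"claw":1,"linear":[0.0045,-0.004,0.06],"roll":-0.004},{"claw":1,"linear":[0.0045,-0.004,0.06],"roll":-0.004},{"claw":1,"linear":[0.0045,-0.004,0.12],"roll":-0.004},{"claw":1,"linear":[0.0045,-0.004,0.12],"roll":-0.004},{"claw":1,"linear":[0.0045,-0.004,0.14],"roll":-0.004},{"claw":1,"linear":[0.0045,-0.004,0.14],"roll":-0.004}]'; python3 -c "
from h import *
go((459.5,168.5,67,46))"
```

```text
time_s: 3.6
ee_pos: [457.8, 169.2, 66.0]
eef_rot: [[0.694, 0.72, -0.001], [0.72, -0.694, -0.0], [-0.001, -0.0, -1.0]]
wrist_force: [-0.3, 0.5, -0.4]
finger_gap: 88.0
grasp_force: 0.0
t 3.6 pos [457.8 169.2  66. ] yaw 46.05 gap 87.96083318185566 F [-0.3  0.5 -0.4] q6 61.30765416224976 tilt 0.03635841398641423
(459.5, 168.5, 67, 46) [0.0012, 0.0029, -0.0016] 0.0006
```

```bash
python3 -m handwheel '[{"claw":1,"linear":[0.001,0.003,-0.002],"roll":0},{"claw":0.3,"linear":[0.001,0.003,-0.002],"roll":0},{"claw":0.3,"linear":[0.001,0.003,-0.002],"roll":0},{"claw":0.3,"linear":[0.001,0.003,-0.002],"roll":0},{"claw":0,"linear":[0.001,0.003,-0.002],"roll":0},{"claw":0,"linear":[0.001,0.003,-0.002],"roll":0},{"claw":0,"linear":[0.001,0.003,-0.002],"roll":0},{"claw":0,"linear":[0.001,0.003,-0.002],"roll":0}]' 10; python3 -c "
from h import *
go((459.5,168.5,67,46))
for i in range(3): manip.snapshot('side');go()"
```

```text
time_s: 4.4
ee_pos: [459.5, 168.8, 67.1]
eef_rot: [[0.694, 0.72, -0.0], [0.72, -0.694, -0.0], [-0.0, -0.0, -1.0]]
wrist_force: [-0.7, 0.8, 0.0]
finger_gap: 34.4
grasp_force: 0.0
t 4.4 pos [459.5 168.8  67.1] yaw 46.09 gap 34.43017034121465 F [-0.7  0.8  0. ] q6 61.16144838758926 tilt 0.0073492914866670036
(459.5, 168.5, 67, 46) [-0.0003, 0.0003, 0.0001] 0.001
t 4.45 pos [459.5 168.7  67.1] yaw 46.09 gap 30.3800349661413 F [-0.2  0.4  0.3] q6 61.16069648735046 tilt 0.006020695045164597
t 4.5 pos [459.5 168.7  67.1] yaw 46.09 gap 26.030345179743925 F [-0.5  0.8  0.2] q6 61.16153738084601 tilt 0.006254928118329314
t 4.55 pos [459.5 168.7  67.1] yaw 46.09 gap 22.50072840861753 F [-0.1 -0.5 -0.5] q6 61.16034529377219 tilt 0.005386295474507838
```

Readings are precise once the arm settles. I'll finish closing.

```bash
python3 -m handwheel '[{"claw":0,"linear":[0,0,0],"roll":0},{"claw":0,"linear":[0,0,0],"roll":0},{"claw":0,"linear":[0,0,0],"roll":0},{"claw":0,"linear":[0,0,0],"roll":0}]' 10; python3 -c "
from h import *
go()
o=manip.get_obs();print(o['grasp_force'],np.array(o['torque']),np.array(o['eef_rot']).T@o['wrist_force'])"
```

```text
time_s: 4.95
ee_pos: [457.9, 170.0, 67.0]
eef_rot: [[0.694, 0.72, -0.003], [0.72, -0.694, 0.002], [-0.001, -0.004, -1.0]]
wrist_force: [-5.5, 5.5, 3.6]
finger_gap: 13.7
grasp_force: 10.0
t 4.95 pos [457.9 170.   67. ] yaw 46.02 gap 13.734305540283321 F [-5.5  5.5  3.6] q6 61.162408865573276 tilt 0.226613370210292
10.000168148253579 [0.8 0.8 0. ] [ 0.1 -7.8 -3.5]
```

```bash
python3 -m handwheel '[{"claw":0,"linear":[0,-0.0037,0],"roll":0},{"claw":0,"linear":[0,-0.0037,0],"roll":0},{"claw":0,"linear":[0,-0.0037,0],"roll":0},{"claw":0,"linear":[0,-0.0037,-0.008],"roll":0},{"claw":0,"linear":[0,-0.0037,-0.014],"roll":0},{"claw":0,"linear":[0,-0.0037,-0.018],"roll":0},{"claw":0,"linear":[0,-0.0037,-0.018],"roll":0},{"claw":0,"linear":[0,-0.0037,-0.018],"roll":0}]' 45; python3 -c "
from h import *
go()
o=manip.get_obs();print(o['grasp_force'],np.array(o['torque']),np.array(o['eef_rot']).T@o['wrist_force'])"
```

```text
time_s: 5.75
ee_pos: [457.8, 170.1, 77.6]
eef_rot: [[0.694, 0.72, -0.0], [0.72, -0.694, -0.0], [-0.0, -0.0, -1.0]]
wrist_force: [1.4, -0.7, -7.9]
finger_gap: 13.6
grasp_force: 45.0
t 5.75 pos [457.8 170.1  77.6] yaw 46.08 gap 13.566213313361596 F [ 1.4 -0.7 -7.9] q6 61.38962040759895 tilt 0.02138058311925573
44.99817478470504 [-0.  -0.3 -0. ] [0.5 1.5 7.9]
```

```bash
python3 -m handwheel '[{"claw":0,"linear":[0,0,0],"roll":-0.08},{"claw":0,"linear":[0,0,0],"roll":-0.16},{"claw":0,"linear":[0,0,0],"roll":-0.24},{"claw":0,"linear":[0,0,0],"roll":-0.32},{"claw":0,"linear":[0,0,0],"roll":-0.4},{"claw":0,"linear":[0,0,0],"roll":-0.48},{"claw":0,"linear":[0,0,0],"roll":-0.56},{"claw":0,"linear":[0,0,0],"roll":-0.62},{"claw":0,"linear":[0,0,0],"roll":-0.666},{"claw":0,"linear":[0,0,0],"roll":-0.666},{"claw":0,"linear":[0,0,0],"roll":-0.666},{"claw":0,"linear":[0,0,0],"roll":-0.666}]'; python3 -c "
from h import *
go()
o=manip.get_obs();print(o['grasp_force'],np.array(o['torque']),np.array(o['eef_rot']).T@o['wrist_force'])"
```

```text
time_s: 6.95
ee_pos: [458.6, 170.1, 78.1]
eef_rot: [[-0.275, 0.961, 0.001], [0.961, 0.275, -0.0], [-0.001, 0.001, -1.0]]
wrist_force: [4.7, -2.0, -6.9]
finger_gap: 13.6
grasp_force: 45.0
t 6.95 pos [458.6 170.1  78.1] yaw 105.97 gap 13.567609594109722 F [ 4.7 -2.  -6.9] q6 1.5181680657717873 tilt 0.08064652743185644
44.998391875997186 [-0.4 -0.9  0. ] [-3.2  4.   6.9]
```

```bash
python3 -m handwheel '[{"claw":0,"linear":[0,0.0015,0.006],"roll":0},{"claw":0,"linear":[0,0.0015,0.012],"roll":0},{"claw":0,"linear":[0,0.0015,0.0175],"roll":0},{"claw":0,"linear":[0,0.0015,0.0175],"roll":0},{"claw":0,"linear":[0,0.0015,0.0175],"roll":0}]'; python3 -c "
from h import *
go()
o=manip.get_obs();print(o['grasp_force'],np.array(o['torque']),np.array(o['eef_rot']).T@o['wrist_force'])"
```

```text
time_s: 7.45
ee_pos: [458.7, 170.1, 67.3]
eef_rot: [[-0.276, 0.961, -0.0], [0.961, 0.276, -0.001], [-0.001, -0.001, -1.0]]
wrist_force: [2.1, -4.8, -4.3]
finger_gap: 13.6
grasp_force: 45.0
t 7.45 pos [458.7 170.1  67.3] yaw 106.02 gap 13.619926025242643 F [ 2.1 -4.8 -4.3] q6 1.4650536108949066 tilt 0.0530663189645657
44.99913364648819 [-0.8 -0.5  0. ] [-5.2  0.7  4.3]
```

```bash
python3 -m handwheel '[{"claw":0.5,"linear":[0,0,0],"roll":0},{"claw":0.5,"linear":[0,0,0],"roll":0},{"claw":0.5,"linear":[0,0,0],"roll":0},{"claw":0.5,"linear":[0,0,-0.05],"roll":0},{"claw":0.5,"linear":[0,0,-0.11],"roll":0},{"claw":0.5,"linear":[0,0,-0.11],"roll":0},{"claw":0.5,"linear":[-0.178,0,-0.11],"roll":0},{"claw":0.5,"linear":[-0.178,0,-0.11],"roll":0},{"claw":0.5,"linear":[-0.178,0,-0.11],"roll":0},{"claw":0.5,"linear":[-0.178,0,-0.06],"roll":0},{"claw":0.5,"linear":[-0.178,0,-0.03],"roll":0},{"claw":0.5,"linear":[-0.178,0,-0.03],"roll":0}]' 20
python3 - <<'E'
from h import *
manip.snapshot('top')
go((488.7,66,20,106))
a=[]
for n in("top","side"):
    p,d=manip.snapshot(n)
    u,v=proj(n,(475,110,60)).astype(int)
    b=cv2.resize(p[v-35:v+35,u-40:u+40,::-1],(560,490),interpolation=cv2.INTER_CUBIC)
    a.append(b)
cv2.imwrite("pics/h1.png",cv2.resize(np.hstack(a),(800,350)))
E
```

```text
time_s: 8.65
ee_pos: [485.2, 68.0, 82.2]
eef_rot: [[-0.275, 0.961, -0.007], [0.961, 0.275, 0.0], [0.002, -0.007, -1.0]]
wrist_force: [-0.5, 0.5, -0.6]
finger_gap: 44.3
grasp_force: 0.0
t 8.7 pos [486.5  68.2  83.8] yaw 106.01 gap 43.84028677699581 F [ 0.3 -0.2  0.2] q6 -10.979023633002113 tilt 0.23796922663835474
(488.7, 66, 20, 106) [-0.0046, 0.0029, 0.1063] 0.0002
```

View pics/h1.png

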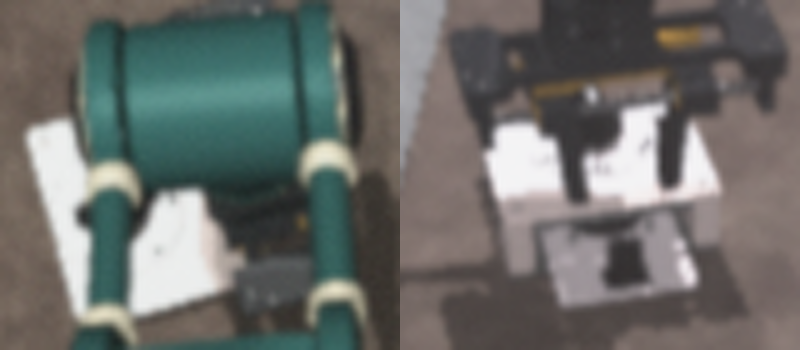

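The fingers at (577,195) and (672,185) straddle the handle at (625,265), so I'll descend and grip.

```bash
python3 -m handwheel '[{"claw":0.5,"linear":[-0.0046,0.003,0.04],"roll":0},{"claw":0.5,"linear":[-0.0046,0.003,0.08],"roll":0},{"claw":0.5,"linear":[-0.0046,0.003,0.103],"roll":0},{"claw":0.5,"linear":[-0.0046,0.003,0.103],"roll":0},{"claw":0.5,"linear":[-0.0046,0.003,0.103],"roll":0},{"claw":0,"linear":[-0.0046,0.003,0.103],"roll":0},{"claw":0,"linear":[-0.0046,0.003,0.103],"roll":0},{"claw":0,"linear":[-0.0046,0.003,0.103],"roll":0},{"claw":0,"linear":[-0.0046,0.003,0.103],"roll":0},{"claw":0,"linear":[-0.0046,0.003,0.103],"roll":0}]' 15; python3 -c "
from h import *
go((488.7,66,20,106))
o=manip.get_obs();print(o['grasp_force'],np.array(o['torque']),np.array(o['eef_rot']).T@o['wrist_force'])"
```

```text
time_s: 9.8
ee_pos: [488.9, 65.1, 24.1]
eef_rot: [[-0.276, 0.961, -0.004], [0.961, 0.276, -0.001], [0.0, -0.004, -1.0]]
wrist_force: [-6.9, -2.4, 8.0]
finger_gap: 21.6
grasp_force: 15.0
t 9.8 pos [488.9  65.1  24.1] yaw 106.05 gap 21.643003395926087 F [-6.9 -2.4  8. ] q6 -11.283830915752151 tilt 0.24496190218945404
(488.7, 66, 20, 106) [0.0016, 0.0002, 0.0069] 0.0006
14.97560309326218 [-0.5  1.   0. ] [-0.4 -7.3 -8. ]
```

```bash
python3 -m handwheel '[{"claw":0,"linear":[0,-0.003,-0.003],"roll":0},{"claw":0,"linear":[0,-0.003,-0.003],"roll":0},{"claw":0,"linear":[-0.03,-0.003,-0.003],"roll":0},{"claw":0,"linear":[-0.06,-0.003,-0.003],"roll":0},{"claw":0,"linear":[-0.09,-0.003,-0.003],"roll":0},{"claw":0,"linear":[-0.12,-0.003,-0.003],"roll":0},{"claw":0,"linear":[-0.14,-0.003,-0.003],"roll":0},{"claw":0,"linear":[-0.155,-0.003,-0.003],"roll":0},{"claw":0,"linear":[-0.162,-0.003,-0.003],"roll":0},{"claw":0,"linear":[-0.162,-0.003,-0.003],"roll":0},{"claw":0,"linear":[-0.162,-0.003,-0.003],"roll":0}]' 15; python3 -c "
from h import *
go((514.9,-25.3,20,106))
o=manip.get_obs();print(o['grasp_force'],np.array(o['torque']),np.array(o['eef_rot']).T@o['wrist_force'])"
```

```text
time_s: 10.9
ee_pos: [515.0, -26.4, 24.5]
eef_rot: [[-0.275, 0.961, -0.002], [0.961, 0.275, 0.003], [0.003, -0.001, -1.0]]
wrist_force: [4.0, 8.3, -13.9]
finger_gap: 22.1
grasp_force: 15.0
t 10.9 pos [515.  -26.4  24.5] yaw 105.95 gap 22.058474325326557 F [  4.    8.3 -13.9] q6 -21.91174969818099 tilt 0.200622821069599
(514.9, -25.3, 20, 106) [0.0017, 0.0004, 0.0075] -0.0005
14.998898066114634 [ 1.1 -0.6 -0. ] [ 6.8  6.2 13.9]
```

```bash
python3 -m handwheel '[{"claw":0,"linear":[0.003,0,0.003],"roll":0},{"claw":0,"linear":[0.003,0,0.003],"roll":0},{"claw":0.5,"linear":[0.003,0,0.003],"roll":0},{"claw":0.5,"linear":[0.003,0,0.003],"roll":0},{"claw":0.5,"linear":[0.003,0,0.003],"roll":0},{"claw":0.5,"linear":[0.003,0,-0.08],"roll":0},{"claw":0.5,"linear":[0.003,0,-0.16],"roll":0},{"claw":0.8,"linear":[0.003,0,-0.2],"roll":0},{"claw":1,"linear":[0.003,0,-0.2],"roll":0},{"claw":1,"linear":[0.003,0,-0.2],"roll":0}]' 15; python3 -c "
from h import *
go((538,-262.9,100,60))"
```

```text
time_s: 11.9
ee_pos: [515.8, -26.6, 145.9]
eef_rot: [[-0.276, 0.961, 0.002], [0.961, 0.276, -0.0], [-0.001, 0.002, -1.0]]
wrist_force: [-0.3, 0.1, 0.4]
finger_gap: 65.9
grasp_force: 0.0
t 11.9 pos [515.8 -26.6 145.9] yaw 106.02 gap 65.88392043652985 F [-0.3  0.1  0.4] q6 -21.729263428124447 tilt 0.0963831929758079
(538, -262.9, 100, 60) [-0.3886, -0.0732, 0.0767] 0.5113
```

```bash
python3 -m handwheel '[{"claw":1,"linear":[-0.388,-0.073,0],"roll":0.511},{"claw":1,"linear":[-0.388,-0.073,0],"roll":0.511},{"claw":1,"linear":[-0.388,-0.073,0],"roll":0.511},{"claw":1,"linear":[-0.388,-0.073,0],"roll":0.511},{"claw":1,"linear":[-0.388,-0.073,0],"roll":0.511},{"claw":1,"linear":[-0.388,-0.073,0.05],"roll":0.511},{"claw":1,"linear":[-0.388,-0.073,0.09],"roll":0.511},{"claw":1,"linear":[-0.388,-0.073,0.12],"roll":0.511},{"claw":1,"linear":[-0.388,-0.073,0.15],"roll":0.511},{"claw":1,"linear":[-0.388,-0.073,0.15],"roll":0.511},{"claw":1,"linear":[-0.388,-0.073,0.15],"roll":0.511}]' 8
python3 - <<'E'
from m import *
manip.snapshot('side')
go((538,-262.9,4,60))
measure("b")
a=[]
for n,c in(("top",(500,20,20)),("side",(500,20,20)),("side",(538,-263,30))):
    p=np.load(n+".npz")["p"]; u,v=proj(n,c).astype(int)
    b=cv2.resize(p[v-35:v+35,u-35:u+35,::-1],(266,266),interpolation=cv2.INTER_CUBIC);a.append(b)
cv2.imwrite("pics/h2.png",np.hstack(a))
E
```

```text
time_s: 13.0
ee_pos: [536.0, -261.5, 53.3]
eef_rot: [[0.5, 0.866, -0.004], [0.866, -0.5, 0.002], [-0.0, -0.004, -1.0]]
wrist_force: [0.0, -0.4, 1.4]
finger_gap: 88.1
grasp_force: 0.0
t 13.05 pos [ 537.1 -262.    54.7] yaw 60.04 gap 88.25048150039873 F [-0.9  0.3  1.5] q6 1.5685373284094317 tilt 0.09073305260955082
(538, -262.9, 4, 60) [-0.0005, 0.0022, 0.0845] 0.0004
top roof 1345 [459.6 153.8] [140.6 124.5] 15.2 med [460.  150.   49.7]
top knob 78 [454.3 168.8] [24.2 47. ] 35.2 med [453.9 169.   90.9]
top plate 672 [489.3  50.5] [ 89.7 103.5] 13.9 med [491.   52.4  14.4]
handle none
top dish 42 [ 543.2 -242. ] [13.5 47.3] 65.5 med [ 543.9 -242.5   13.8]
side roof 159 [404.5 132.1] [ 36.3 125.1] 30.7 med [414.6 109.1  47.9]
knob none
side plate 130 [453.1  64.5] [ 50. 102.] 34.9 med [452.7  74.8  13.1]
side handle 2 [456.   90.8] [4. 0.] -139.0 med [456.   90.8  39. ]
side dish 381 [ 539.2 -263.7] [57.7 59.8] 3.7 med [ 538.8 -265.5   13.1]
```

View pics/h2.png

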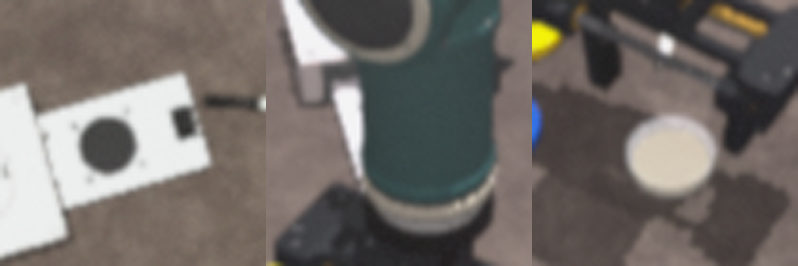

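The top crop shows the carriage out, with a dark nest disc at (108,145) and pins round it. The gripper straddles the pale dish in the side crop. I'll pick it up.

```bash
python3 -m handwheel '[{"claw":1,"linear":[0,0.002,0.03],"roll":0},{"claw":1,"linear":[0,0.002,0.06],"roll":0},{"claw":1,"linear":[0,0.002,0.082],"roll":0},{"claw":1,"linear":[0,0.002,0.082],"roll":0},{"claw":0.5,"linear":[0,0.002,0.082],"roll":0},{"claw":0.5,"linear":[0,0.002,0.082],"roll":0},{"claw":0.5,"linear":[0,0.002,0.082],"roll":0},{"claw":0.5,"linear":[0,0.002,0.082],"roll":0},{"claw":0.5,"linear":[0,0.002,0.082],"roll":0},{"claw":0.5,"linear":[0,0.002,0.082],"roll":0}]' 8
python3 - <<'E'
from m import *
go((538,-262.9,3,60))
o=manip.get_obs();print(o['grasp_force'])
n="top";z=np.load("top.npz");p,d=z["p"],z["d"];W=cloud(n,d)
br=p.astype(int).sum(-1)
for nm,c,r in(("nest",(491,45),38),("handle",(511,-25),22)):
    m=(np.hypot(W[...,0]-c[0],W[...,1]-c[1])<r)&(br<300)
    k,l,s,_=cv2.connectedComponentsWithStats(m.astype(np.uint8)); i=1+np.argmax(s[1:,4]); q=W[l==i]
    print(nm,len(q),q.mean(0),q.min(0),q.max(0))
E
```

```text
time_s: 14.15
ee_pos: [539.1, -263.2, 7.0]
eef_rot: [[0.499, 0.866, 0.001], [0.866, -0.499, -0.001], [0.0, 0.001, -1.0]]
wrist_force: [-0.3, 0.5, 4.6]
finger_gap: 58.5
grasp_force: 8.0
t 14.15 pos [ 539.1 -263.2    7. ] yaw 60.03 gap 58.52155933433954 F [-0.3  0.5  4.6] q6 1.5649273623077493 tilt 0.0663062268247294
(538, -262.9, 3, 60) [-0.0005, -0.0019, 0.0067] 0.0004
8.001413941383362
nest 136 [492.1  45.8  14.9] [470.5  24.5   9.7] [512.3  66.3  22.4]
handle 29 [509.4 -23.7  40.3] [499.4 -30.8  15.1] [518.9 -16.9  50.2]
```

```bash
python3 -m handwheel '[{"claw":0.5,"linear":[0,0,0],"roll":0},{"claw":0.5,"linear":[0,0,-0.02],"roll":0},{"claw":0.5,"linear":[0,0,-0.06],"roll":0},{"claw":0.5,"linear":[0,0,-0.1],"roll":0},{"claw":0.5,"linear":[0,0,-0.14],"roll":0},{"claw":0.5,"linear":[0,0,-0.14],"roll":0},{"claw":0.5,"linear":[0,0,-0.14],"roll":0}]' 12; python3 -c "
from h import *
go((495.3,44.2,90,106))"
```

```text
time_s: 14.85
ee_pos: [538.9, -263.0, 90.6]
eef_rot: [[0.499, 0.866, 0.001], [0.866, -0.499, -0.001], [0.0, 0.001, -1.0]]
wrist_force: [-1.4, -0.1, -0.9]
finger_gap: 58.7
grasp_force: 12.0
t 14.85 pos [ 538.9 -263.    90.6] yaw 60.04 gap 58.73128961313279 F [-1.4 -0.1 -0.9] q6 1.5649835314395515 tilt 0.07166293790517021
(495.3, 44.2, 90, 106) [0.4074, -0.3186, 0.0006] -0.5107
```

```bash
python3 -m handwheel '[{"claw":0.5,"linear":[0.05,-0.04,0],"roll":-0.05},{"claw":0.5,"linear":[0.1,-0.08,0],"roll":-0.12},{"claw":0.5,"linear":[0.15,-0.12,0],"roll":-0.19},{"claw":0.5,"linear":[0.2,-0.16,0],"roll":-0.26},{"claw":0.5,"linear":[0.25,-0.2,0],"roll":-0.33},{"claw":0.5,"linear":[0.3,-0.24,0],"roll":-0.4},{"claw":0.5,"linear":[0.35,-0.28,0],"roll":-0.46},{"claw":0.5,"linear":[0.39,-0.305,0],"roll":-0.5},{"claw":0.5,"linear":[0.407,-0.3185,0],"roll":-0.5107},{"claw":0.5,"linear":[0.407,-0.3185,0],"roll":-0.5107},{"claw":0.5,"linear":[0.407,-0.3185,0],"roll":-0.5107},{"claw":0.5,"linear":[0.407,-0.3185,0.06],"roll":-0.5107}]'
python3 - <<'E'
from m import *
manip.snapshot('side')
p,d=manip.snapshot('side')
go((495.3,44.2,23,106))
n='side'
W=cloud(n,d)
t=np.array(manip.get_obs()["ee_pos"])
m=(d>0)&(np.hypot(W[...,0]-t[0],W[...,1]-t[1])<45)&(abs(W[...,2]-t[2])<22)
q=W[m]; r=q[(p[m].astype(int).sum(-1)>420)]; print(len(r),r.min(0),r.max(0),r.mean(0))
u,v=proj(n,t).astype(int); cv2.imwrite("pics/h3.png",cv2.resize(p[v-35:v+35,u-45:u+45,::-1],(720,560),interpolation=cv2.INTER_CUBIC)); print(u-45,v-35)
E
```

```text
time_s: 16.05
ee_pos: [500.3, 43.1, 58.1]
eef_rot: [[-0.274, 0.962, 0.011], [0.962, 0.274, -0.0], [-0.003, 0.01, -1.0]]
wrist_force: [1.5, 0.1, -0.1]
finger_gap: 58.9
grasp_force: 12.0
t 16.15 pos [491.6  42.6  50.6] yaw 105.87 gap 58.354938629168224 F [-1.5 -0.4 -0.5] q6 -13.776678386528804 tilt 0.4552261213130853
(495.3, 44.2, 23, 106) [0.0008, 0.0071, 0.0459] -0.0015
212 [467.9  10.6  44.5] [526.6  69.6  59.2] [496.2  38.4  55.5]
188 147
```

View pics/h3.png

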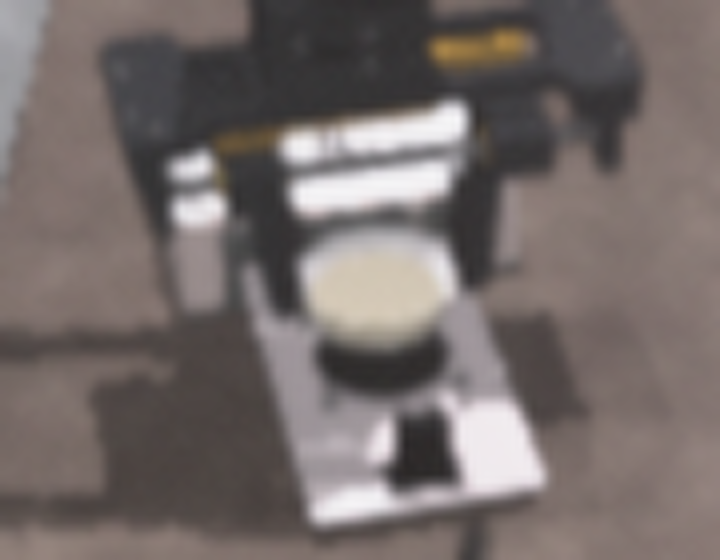

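The level dish hangs at (380,290), above the dark nest at (380,360). I'll let the arm settle before lowering.

```bash
python3 -m handwheel '[{"claw":0.5,"linear":[0,0,0],"roll":0},{"claw":0.5,"linear":[0,0,0],"roll":0},{"claw":0.5,"linear":[0,0,0],"roll":0},{"claw":0.5,"linear":[0,0,0.01],"roll":0},{"claw":0.5,"linear":[0,0,0.01],"roll":0},{"claw":0.5,"linear":[0,0,0.01],"roll":0},{"claw":0.5,"linear":[0,0,0.01],"roll":0}]'
python3 - <<'E'
from m import *
go((495.3,44.2,23,106))
n='side';p,d=manip.snapshot(n);W=cloud(n,d)
# dish pale filling/ rim vs nest: fit on bright dish top
t=np.array(manip.get_obs()["ee_pos"])
hsv=cv2.cvtColor(p,cv2.COLOR_RGB2HSV)
m=((np.hypot(W[...,0]-t[0],W[...,1]-t[1])<40)&(abs(W[...,2]-t[2]-7)<9)&(hsv[...,0]>12)&(hsv[...,0]<32)&(hsv[...,1]>40)&(hsv[...,2]>110)).astype(np.uint8)
k,l,s,_=cv2.connectedComponentsWithStats(m);i=1+np.argmax(s[1:,4]);q=W[l==i]
print(len(q),q.mean(0),(q.min(0)+q.max(0))/2,q.min(0),q.max(0))
E
```

```text
time_s: 16.85
ee_pos: [495.0, 44.2, 48.3]
eef_rot: [[-0.276, 0.961, -0.0], [0.961, 0.276, 0.0], [0.0, -0.0, -1.0]]
wrist_force: [0.3, 0.4, 0.4]
finger_gap: 58.5
grasp_force: 12.0
t 16.85 pos [495.   44.2  48.3] yaw 106.01 gap 58.52679954456234 F [0.3 0.4 0.4] q6 -13.779614925851874 tilt 0.0006319176675067687
(495.3, 44.2, 23, 106) [-0.0001, 0.0005, 0.0421] 0.0001Traceback (most recent call last):
  File "<stdin>", line 8, in <module>
    return _wrapfunc(a, 'argmax', axis=axis, out=out, **kwds)
    return bound(*args, **kwds)
ValueError: attempt to get argmax of an empty sequence
```

```bash
python3 -m handwheel '[{"claw":0.5,"linear":[0,0.0005,0.015],"roll":0},{"claw":0.5,"linear":[0,0.0005,0.025],"roll":0},{"claw":0.5,"linear":[0,0.0005,0.032],"roll":0},{"claw":0.5,"linear":[0,0.0005,0.038],"roll":0},{"claw":0.5,"linear":[0,0.0005,0.038],"roll":0},{"claw":0.5,"linear":[0,0.0005,0.038],"roll":0}]'
python3 - <<'E'
from m import *
go((495.3,44.2,22,106))
n='side';p,d=manip.snapshot(n)
u,v=proj(n,(497,30,25)).astype(int); cv2.imwrite("pics/h4.png",cv2.resize(p[v-30:v+30,u-36:u+36,::-1],(720,600),interpolation=cv2.INTER_CUBIC))
E
```

```text
time_s: 17.5
ee_pos: [495.3, 44.2, 25.3]
eef_rot: [[-0.276, 0.961, -0.0], [0.961, 0.276, -0.0], [0.0, -0.0, -1.0]]
wrist_force: [0.1, -0.0, -0.8]
finger_gap: 58.8
grasp_force: 12.0
t 17.5 pos [495.3  44.2  25.3] yaw 106.0 gap 58.79329513650514 F [ 0.1 -0.  -0.8] q6 -13.771629469331359 tilt 0.01898862979230321
(495.3, 44.2, 22, 106) [0.0, 0.0001, 0.0054] -0.0
```

View pics/h4.png

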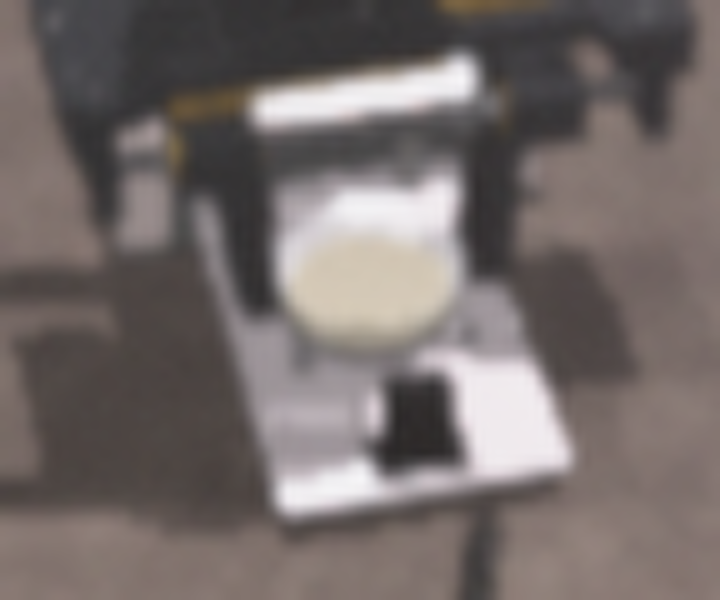

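The dish is between the front pins at (303,350) and (465,330), with no contact force. I'll lower the last 3 mm and release.

```bash
python3 -m handwheel '[{"claw":0.5,"linear":[0,0,0.003],"roll":0},{"claw":0.5,"linear":[0,0,0.0055],"roll":0},{"claw":0.5,"linear":[0,0,0.0055],"roll":0},{"claw":0.5,"linear":[0,0,0.0055],"roll":0}]'; python3 -c "
from h import *
go((0,0,0,0))"
```

```text
time_s: 17.95
ee_pos: [495.3, 44.2, 22.1]
eef_rot: [[-0.276, 0.961, -0.0], [0.961, 0.276, 0.0], [0.0, -0.0, -1.0]]
wrist_force: [0.4, 0.1, -0.3]
finger_gap: 58.6
grasp_force: 12.0
t 17.95 pos [495.3  44.2  22.1] yaw 106.0 gap 58.599766547670185 F [ 0.4  0.1 -0.3] q6 -13.769150797432902 tilt 0.002353058098736411
(0, 0, 0, 0) [0.1567, -0.8138, 0.0369] 1.1777
```

```bash
python3 -m handwheel '[{"claw":0.5,"linear":[0,0,0.002],"roll":0},{"claw":0.5,"linear":[0,0,0.002],"roll":0},{"claw":0.5,"linear":[0,0,0.003],"roll":0},{"claw":0.5,"linear":[0,0,0.003],"roll":0},{"claw":0.5,"linear":[0,0,0.003],"roll":0}]'; python3 -c "
from h import *
go()"
```

```text
time_s: 18.45
ee_pos: [495.4, 44.2, 21.8]
eef_rot: [[-0.276, 0.961, -0.0], [0.961, 0.276, -0.0], [0.0, -0.0, -1.0]]
wrist_force: [-3.9, 0.6, 13.0]
finger_gap: 58.4
grasp_force: 12.0
t 18.45 pos [495.4  44.2  21.8] yaw 106.0 gap 58.38133564375508 F [-3.9  0.6 13. ] q6 -13.770994986898641 tilt 0.023766863470939554
```

```bash
python3 -m handwheel '[{"claw":0.5,"linear":[0,0,-0.0027],"roll":0},{"claw":0.5,"linear":[0,0,-0.0027],"roll":0},{"claw":0.8,"linear":[0,0,-0.0027],"roll":0},{"claw":0.8,"linear":[0,0,-0.0027],"roll":0},{"claw":0.8,"linear":[0,0,-0.0027],"roll":0},{"claw":0.8,"linear":[0,0,-0.02],"roll":0},{"claw":0.8,"linear":[0,0,-0.06],"roll":0},{"claw":0.8,"linear":[0,0,-0.11],"roll":0},{"claw":0.5,"linear":[0,0,-0.11],"roll":0},{"claw":0.5,"linear":[-0.12,0,-0.11],"roll":0},{"claw":0.5,"linear":[-0.12,0,-0.11],"roll":0},{"claw":0.5,"linear":[-0.12,0,-0.11],"roll":0}]'
python3 - <<'E'
from h import *
manip.snapshot('top');manip.snapshot('top')
go((514.7,-25.7,23,106))
a=[]
for n in("top","side"):
    p,d=manip.snapshot(n); u,v=proj(n,(500,25,25)).astype(int)
    a.append(cv2.resize(p[v-30:v+30,u-30:u+30,::-1],(400,400),interpolation=cv2.INTER_CUBIC))
cv2.imwrite("pics/h5.png",np.hstack(a))
E
```

```text
time_s: 19.65
ee_pos: [515.9, -27.0, 86.5]
eef_rot: [[-0.273, 0.962, 0.001], [0.962, 0.273, -0.001], [-0.001, 0.001, -1.0]]
wrist_force: [-0.1, 1.3, -0.6]
finger_gap: 44.1
grasp_force: 0.0
t 19.75 pos [514.6 -25.   85.9] yaw 105.91 gap 43.91368486886768 F [ 0.4 -0.1  0. ] q6 -21.502089161585115 tilt 0.07065857886920064
(514.7, -25.7, 23, 106) [-0.0012, -0.0001, 0.1048] -0.001
```

View pics/h5.png

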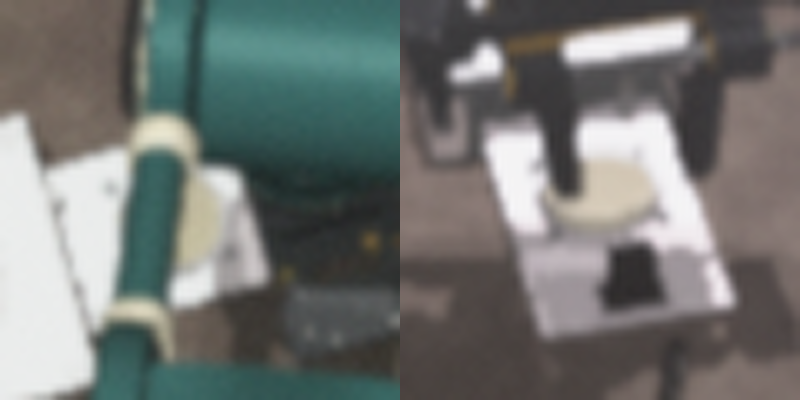

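The dish sits on the nest among the pins, at (600,190) in the side crop. Next I'll grip the handle at (635,275).

```bash
python3 -m handwheel '[{"claw":0.5,"linear":[-0.001,0,0.04],"roll":0},{"claw":0.5,"linear":[-0.001,0,0.08],"roll":0},{"claw":0.5,"linear":[-0.001,0,0.102],"roll":0},{"claw":0.5,"linear":[-0.001,0,0.102],"roll":0},{"claw":0,"linear":[-0.001,0,0.102],"roll":0},{"claw":0,"linear":[-0.001,0,0.102],"roll":0},{"claw":0,"linear":[-0.001,0,0.102],"roll":0},{"claw":0,"linear":[-0.001,0,0.102],"roll":0},{"claw":0,"linear":[-0.001,0,0.102],"roll":0}]' 15; python3 -c "
from h import *
go((488.9,65.1,24,106))
o=manip.get_obs();print(o['grasp_force'],np.array(o['eef_rot']).T@o['wrist_force'])"
```

```text
time_s: 20.75
ee_pos: [514.9, -25.9, 26.1]
eef_rot: [[-0.276, 0.961, -0.001], [0.961, 0.276, -0.0], [-0.0, -0.001, -1.0]]
wrist_force: [-4.0, -1.9, 6.1]
finger_gap: 21.7
grasp_force: 15.0
t 20.75 pos [514.9 -25.9  26.1] yaw 106.0 gap 21.674932377133576 F [-4.  -1.9  6.1] q6 -21.609608838076074 tilt 0.049634506389671075
(488.9, 65.1, 24, 106) [0.1577, 0.0001, 0.0035] 0.0
14.996320854406804 [-0.7 -4.4 -6.1]
```

```bash
python3 -m handwheel '[{"claw":0,"linear":[0.01,0,0],"roll":0},{"claw":0,"linear":[0.025,0,0],"roll":0},{"claw":0,"linear":[0.045,0,0],"roll":0},{"claw":0,"linear":[0.065,0,0],"roll":0},{"claw":0,"linear":[0.085,0,0],"roll":0},{"claw":0,"linear":[0.105,0,0],"roll":0},{"claw":0,"linear":[0.125,0,0],"roll":0},{"claw":0,"linear":[0.14,0,0],"roll":0},{"claw":0,"linear":[0.15,0,0],"roll":0},{"claw":0,"linear":[0.157,0,0],"roll":0},{"claw":0,"linear":[0.161,0,0],"roll":0},{"claw":0,"linear":[0.161,0,0],"roll":0}]'; python3 -c "
from h import *
go((488.9,65.1,24,106))
o=manip.get_obs();print(o['grasp_force'],np.array(o['eef_rot']).T@o['wrist_force'])"
```

```text
time_s: 21.95
ee_pos: [488.8, 65.5, 26.1]
eef_rot: [[-0.277, 0.961, 0.0], [0.961, 0.277, -0.004], [-0.003, -0.001, -1.0]]
wrist_force: [-2.5, -8.7, 5.6]
finger_gap: 21.9
grasp_force: 15.0
t 21.95 pos [488.8  65.5  26.1] yaw 106.11 gap 21.864180034040285 F [-2.5 -8.7  5.6] q6 -11.047934502855934 tilt 0.20125511217376388
(488.9, 65.1, 24, 106) [-0.0006, 0.0, 0.0035] 0.0012
14.996192716062069 [-7.7 -4.8 -5.6]
```

Carriage travel was 95 mm and it's at the stop, with 7.7 N reaction. Releasing and returning to the knob.

```bash
python3 -m handwheel '[{"claw":0,"linear":[0,0,0],"roll":0},{"claw":0.5,"linear":[0,0,0],"roll":0},{"claw":0.5,"linear":[0,0,0],"roll":0},{"claw":0.5,"linear":[0,0,0],"roll":0},{"claw":0.5,"linear":[0,0,-0.08],"roll":0},{"claw":0.5,"linear":[0,0,-0.16],"roll":0},{"claw":0.5,"linear":[0,0,-0.2],"roll":0},{"claw":0.5,"linear":[0,0,-0.2],"roll":0},{"claw":0.5,"linear":[0.17,0,-0.2],"roll":0},{"claw":0.5,"linear":[0.17,0,-0.2],"roll":0},{"claw":0.5,"linear":[0.17,0,-0.2],"roll":0},{"claw":0.5,"linear":[0.17,0,-0.2],"roll":0}]'
python3 - <<'E'
from h import *
manip.snapshot('top');p,d=manip.snapshot('side')
go((459,169.4,67.3,106))
u,v=proj('side',(470,110,50)).astype(int)
cv2.imwrite("pics/h6.png",cv2.resize(p[v-35:v+30,u-35:u+35,::-1],(630,585),interpolation=cv2.INTER_CUBIC))
E
```

```text
time_s: 23.15
ee_pos: [459.4, 166.0, 143.7]
eef_rot: [[-0.279, 0.96, -0.002], [0.96, 0.279, -0.001], [-0.0, -0.002, -1.0]]
wrist_force: [0.4, 0.2, -0.8]
finger_gap: 44.0
grasp_force: 0.0
t 23.25 pos [460.2 164.6 144.1] yaw 106.01 gap 44.24355657083715 F [0.2 0.1 1. ] q6 0.783465053717745 tilt 0.10309074341179122
(459, 169.4, 67.3, 106) [0.0083, 0.0006, 0.1279] 0.0002
```

View pics/h6.png

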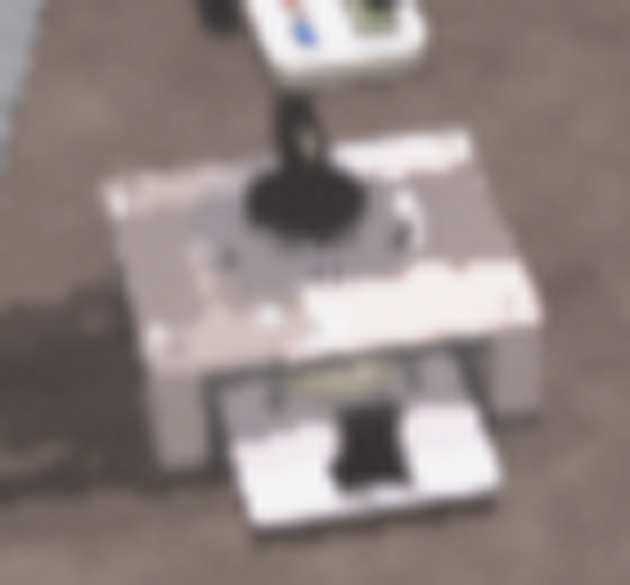

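The carriage is home with the dish inside at (345,380), and the pointer faces front at (305,150) on the two-pip notch. Next I'll descend and grip the knob.

```bash
python3 -m handwheel '[{"claw":0.5,"linear":[0.0083,0.001,0.05],"roll":0},{"claw":0.5,"linear":[0.0083,0.001,0.09],"roll":0},{"claw":0.5,"linear":[0.0083,0.001,0.12],"roll":0},{"claw":0.5,"linear":[0.0083,0.001,0.128],"roll":0},{"claw":0.5,"linear":[0.0083,0.001,0.128],"roll":0},{"claw":0,"linear":[0.0083,0.001,0.128],"roll":0},{"claw":0,"linear":[0.0083,0.001,0.128],"roll":0},{"claw":0,"linear":[0.0083,0.001,0.128],"roll":0},{"claw":0,"linear":[0.0083,0.001,0.128],"roll":0},{"claw":0,"linear":[0.0083,0.001,0.128],"roll":0},{"claw":0,"linear":[0.0083,0.001,0.128],"roll":0},{"claw":0,"linear":[0.0083,0.001,0.128],"roll":0}]' 10; python3 -c "
from h import *
go((459,169.4,67.3,106))
o=manip.get_obs();print(o['grasp_force'],np.array(o['eef_rot']).T@o['wrist_force'])"
```

```text
time_s: 24.45
ee_pos: [458.9, 170.0, 69.0]
eef_rot: [[-0.276, 0.961, -0.002], [0.961, 0.276, -0.001], [-0.0, -0.002, -1.0]]
wrist_force: [-5.2, -2.1, 6.6]
finger_gap: 14.1
grasp_force: 10.0
t 24.45 pos [458.9 170.   69. ] yaw 106.02 gap 14.081994169680243 F [-5.2 -2.1  6.6] q6 1.4076933720673372 tilt 0.12039017743780314
(459, 169.4, 67.3, 106) [-0.001, -0.0, 0.0028] 0.0003
10.000401749275625 [-0.6 -5.6 -6.5]
```

```bash
python3 -m handwheel '[{"claw":0,"linear":[0,-0.0025,0],"roll":0},{"claw":0,"linear":[0,-0.0025,0],"roll":0},{"claw":0,"linear":[0,-0.0025,0],"roll":0},{"claw":0,"linear":[0,-0.0025,-0.008],"roll":0},{"claw":0,"linear":[0,-0.0025,-0.014],"roll":0},{"claw":0,"linear":[0,-0.0025,-0.0205],"roll":0},{"claw":0,"linear":[0,-0.0025,-0.0205],"roll":0},{"claw":0,"linear":[0,-0.0025,-0.0205],"roll":0}]' 45; python3 -c "
from h import *
go((459,169.4,79,166))
o=manip.get_obs();print(o['grasp_force'],np.array(o['eef_rot']).T@o['wrist_force'])"
```

```text
time_s: 25.25
ee_pos: [458.6, 169.9, 80.4]
eef_rot: [[-0.276, 0.961, 0.001], [0.961, 0.276, 0.0], [0.0, 0.001, -1.0]]
wrist_force: [4.0, 0.7, -6.9]
finger_gap: 13.6
grasp_force: 45.0
t 25.25 pos [458.6 169.9  80.4] yaw 106.0 gap 13.60628281312925 F [ 4.   0.7 -6.9] q6 1.4115962498896752 tilt 0.0426610933014334
(459, 169.4, 79, 166) [-0.001, 0.0003, 0.0024] -0.6667
44.998228903859854 [-0.4  4.   6.9]
```

```bash
python3 -m handwheel '[{"claw":0,"linear":[0,0.001,0],"roll":-0.08},{"claw":0,"linear":[0,0.001,0],"roll":-0.16},{"claw":0,"linear":[0,0.001,0],"roll":-0.24},{"claw":0,"linear":[0,0.001,0],"roll":-0.32},{"claw":0,"linear":[0,0.001,0],"roll":-0.4},{"claw":0,"linear":[0,0.001,0],"roll":-0.48},{"claw":0,"linear":[0,0.001,0],"roll":-0.56},{"claw":0,"linear":[0,0.001,0],"roll":-0.62},{"claw":0,"linear":[0,0.001,0],"roll":-0.6667},{"claw":0,"linear":[0,0.001,0],"roll":-0.6667},{"claw":0,"linear":[0,0.001,0],"roll":-0.6667},{"claw":0,"linear":[0,0.001,0],"roll":-0.6667}]'; python3 -m handwheel '[{"claw":0,"linear":[0,0,0.006],"roll":0},{"claw":0,"linear":[0,0,0.012],"roll":0},{"claw":0,"linear":[0,0,0.018],"roll":0},{"claw":0,"linear":[0,0,0.018],"roll":0},{"claw":0,"linear":[0,0,0.018],"roll":0}]'; python3 -c "
from h import *
go()
o=manip.get_obs();print(o['grasp_force'],np.array(o['eef_rot']).T@o['wrist_force'])"
```

```text
time_s: 26.45
ee_pos: [459.3, 170.6, 80.5]
eef_rot: [[-0.97, 0.242, 0.001], [0.242, 0.97, 0.001], [-0.0, 0.001, -1.0]]
wrist_force: [5.0, 3.5, -7.0]
finger_gap: 13.7
grasp_force: 45.0
time_s: 26.95
ee_pos: [459.3, 170.6, 69.9]
eef_rot: [[-0.97, 0.242, 0.001], [0.242, 0.97, 0.001], [-0.0, 0.001, -1.0]]
wrist_force: [3.7, 4.1, -4.0]
finger_gap: 13.9
grasp_force: 45.0
t 26.95 pos [459.3 170.6  69.9] yaw 165.98 gap 13.886802579031253 F [ 3.7  4.1 -4. ] q6 -58.591512536102385 tilt 0.0696245564860474
44.99899551272392 [-2.6  4.9  4. ]
```

```bash
python3 -m handwheel '[{"claw":0,"linear":[0,-0.002,0.001],"roll":0},{"claw":0.5,"linear":[0,-0.002,0.001],"roll":0},{"claw":0.5,"linear":[0,-0.002,0.001],"roll":0},{"claw":0.5,"linear":[0,-0.002,0.001],"roll":0},{"claw":0.5,"linear":[0,-0.002,-0.06],"roll":0},{"claw":0.5,"linear":[0,-0.002,-0.14],"roll":0},{"claw":0.5,"linear":[0,-0.002,-0.22],"roll":0},{"claw":0.5,"linear":[0,-0.002,-0.3],"roll":0},{"claw":0.5,"linear":[-0.05,-0.3,-0.3],"roll":0},{"claw":0.5,"linear":[-0.05,-0.3,-0.3],"roll":0},{"claw":0.5,"linear":[-0.05,-0.3,-0.3],"roll":0},{"claw":0.5,"linear":[-0.05,-0.3,-0.3],"roll":0}]'
python3 - <<'E'
from m import *
manip.snapshot('top')
go()
measure("c")
a=[]
for n in("top","side"):
    p=np.load(n+".npz")["p"]; u,v=proj(n,(470,110,50)).astype(int)
    a.append(cv2.resize(p[v-32:v+32,u-32:u+32,::-1],(400,400),interpolation=cv2.INTER_CUBIC))
cv2.imwrite("pics/h7.png",np.hstack(a))
E
```

```text
time_s: 28.15
ee_pos: [443.4, -14.5, 250.0]
eef_rot: [[-0.97, 0.243, -0.0], [0.243, 0.97, -0.001], [0.0, -0.001, -1.0]]
wrist_force: [0.9, 0.5, -1.1]
finger_gap: 44.4
grasp_force: 0.0
t 28.2 pos [443.2 -17.6 249.9] yaw 165.85 gap 44.01893436384318 F [-0.  -2.2 -0.1] q6 -81.0808653712972 tilt 0.24976876868711373
top roof 1242 [459.2 155.7] [140.1 121.1] 15.5 med [465.7 153.9  49.7]
top knob 1248 [414.7  43.9] [ 67.6 148.6] 89.9 med [425.4  32.7 622. ]
top plate 5 [514.7 109.2] [8.4 7.5] 61.2 med [516.  107.5  13.8]
handle none
top dish 1 [ 569.  -307.9] [0. 0.] 0.0 med [ 569.  -307.9    7.9]
side roof 852 [464.  154.5] [139.6 127.5] 15.7 med [467.8 138.5  48.5]
side knob 243 [481.7  41.2] [39.6 60.6] 4.9 med [484.5  47.1 346.4]
side plate 371 [470.1  85.9] [116.   78.5] 13.2 med [472.8  81.4  13.6]
side handle 30 [490.  62.] [16.7 11. ] 42.9 med [489.7  60.7  35.8]
dish none
```

View pics/h7.png

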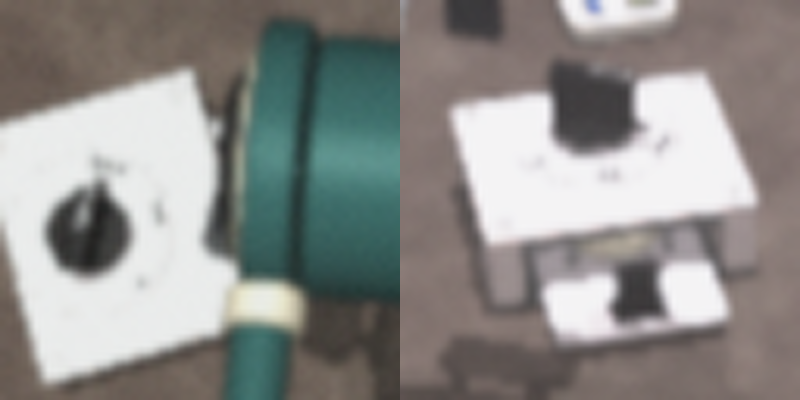

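The pointer is at the three pips at (105,165) in the top crop, and the carriage is home with the dish inside. One check remains: that the knob has dropped fully. It was 90.9 mm high when down.

Run:
```python
from h import *
d=np.load("top.npz")["d"];W=cloud("top",d);m=(d>0)&(np.hypot(W[...,0]-455,W[...,1]-170)<24)&(W[...,2]>75)&(W[...,2]<120)
q=W[m];h=np.median(q[:,2]);print(len(q),h,q[:,2].max())
if h<93: print(manip.sign_off())
```

```text
69 90.99768709032355 96.69700205469371
the job is handed in; nothing more can be done
None
```

The petri dish is loaded: it sits flat in the carriage nest, the carriage is fully home, the selector has dropped into the three-pip notch, and the job was handed in at about 28 s.

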